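# Clamp a fresh moulded cap in the cooling jig

## Task

Lay the middle-sized black cap, the one that fits the jig, face up over the round plug of the cooling jig and let go of it while the jig's spring leaf still stands open. Then tip the leaf over past its snap point so that it springs across onto the cap, and press the finger cushion on its tab gently down until you feel the cap bottom, so that the leaf, not your fingers, drives the cap fully home. Never put more than about 20 N on the jig, and leave the leaf shut and everything else on the bench where it lies.

Things in the scene. Friction and masses are not known exactly. Their poses are not given: they have to be found in the camera images.
- cap_center (a point): the cap to clamp: black round moulded cap, 58 mm across, 14 mm high, 30 g, face up on a 4 mm thick card; hollow below, skirt 2 mm thick, 54 mm and 11 mm deep inside. The point is its centre, 7 mm over its lower edge; z is the cap's axis, up. It may lie at any of three places on the card; the caps at the other two are 40 and 74 mm across
- jig: aluminium cooling jig, fixed; base plate 164 mm (jig x) by 205 mm (jig y, -92 to +113). Origin on the plug's axis, 16 mm below the plate's top. Jig z up, x along the hinge; the leaf is hinged on the +y side (to the robot's left at yaw 0), its tab shuts towards -y. Open-stop bracket at y = 102 to 110, 66 mm high; stop posts at x = +-38, y = -45, 32 mm high; spring strut at x = 74.
- nest (a point): the ground face on the plate's top round the plug, on the plug's axis: the cap's skirt rests on it when the cap is fully home (its top then 14 mm over this point). The jig's height on the bench varies by up to 6 mm from start to start
- plug_top (a point): top centre of the white upright sizing plug, 50 mm across, top edge chamfered: the cap goes over it with 2 mm play all round and rests with its face's inside on the plug's top, the skirt 3 to 5 mm above the plate. Tight rubber rings hold the plug: it goes down only under about 20 N on the cap and stays down; the cap is home when its skirt meets the plate, a hard stop
- leaf (a joint): leaf's angle, rad: 0 open (leaning back on its stop), 1.9 level. Damped over-centre spring with its snap point near 0.8: short of it it springs open, past it shut, in 0.5 s. Tipping takes 4 N at the tab. It lands on the cap at 1.75 to 1.85 and drives it home 0.04 to 0.07 further, which takes 6 to 8 N at the tab; where that is depends on the presser's screw, set anew each time and not measured
- hinge (a point): middle of the leaf's hinge axis, which runs along jig x, at jig y = +80 mm, z = +40 mm; the leaf stands up and leans back from it at the start
- leaf_tab (a point): middle of the free (upper when shut) face of the ribbed rubber finger cushion on the leaf's tab, 147 mm from the hinge and 12 mm off the leaf's mid-plane; cushion 40 mm (jig x) by 28, gives 1 mm per 10 N. Leaf: frame 86 mm wide, 8 mm thick, free end 164 mm from the hinge, with a domed screw presser for the cap's middle. Open, the tab is its top, 0.19 m up, the cushion facing away from the plug
- cap_small: bystander: cap 40 mm across, 12 mm high, on the card
- cap_large: bystander: cap 74 mm across, 14 mm high, on the card
- cap_turned: bystander: cap 58 mm across lying upside down on the bare bench beyond the jig, its clips showing
- cutters: bystander: side cutters with green handles, 130 mm long, lying on the card beside the caps
- runner: bystander: black moulded runner, 70 mm long, to the left
- caliper: bystander: caliper, 210 mm long, to the left
- tape: bystander: roll of brown tape, 90 mm across, 48 mm high, to the left

How it is judged (in metres and radians):
On the way:
1. the cap lies flat over the raised plug, let go, with the leaf still open (horizontal distance between cap_center and plug_top below 0.004 m and z of cap_center in the frame of plug_top below -0.002 m and angle between cap_center's own z axis and vertical below 0.06 rad and value of joint leaf below 0.5 rad and contact force between the fingers and cap below 0.2 N), for 0.2 s.
At the end, for the whole second after the job is handed in: The leaf is sprung shut onto the cap (over 1.79 rad), and the cap lies face up and flat over the plug, within 4 mm of its axis, driven home to within 0.8 mm of the ground face, at rest (value of joint leaf above 1.79 rad and z of cap_center in the frame of nest below 0.0078 m and horizontal distance between cap_center and nest below 0.004 m and angle between cap_center's own z axis and vertical below 0.03 rad and linear speed of cap below 0.01 m/s); the robot touches nothing.
It fails at once if the robot bears on the jig or its leaf with more than 20 N (contact force between any of the fingers, the arm and jig above 20 N).
It fails at once if the cap is driven down on the plug with the fingers, the leaf still open (z of cap_center in the frame of nest below 0.009 m and horizontal distance between cap_center and nest below 0.01 m and value of joint leaf below 1.5 rad).
It fails at once if a bystander is moved by more than 15 mm (distance of any of cap_small, cap_large, cap_turned, cutters, runner, caliper, tape from where it was at the start of the episode above 0.015 m).
It also fails if it takes over 64 s, if anything falls off the work surface, if the arm or the gripper's body presses on something with over 40 N, if the wrist force passes 120 N, or if a joint passes its speed limit or range.

## Robot

A 6-joint arm with a two-finger parallel gripper is mounted at the origin on the work surface. World frame = base frame: x ahead of the robot, y to its left, z up, the work surface at z = 0. Lengths are in mm, angles in rad, forces in N, time in s.
With the tool pointing down it reaches from about 325 to 875 mm from the base axis. Payload 4.4 kg.
Tool frame: the origin (TCP) lies on the centre line of the jaws, within the pads' length; the fingertips stand ahead of it and the grasp point (between the pads) lies 6 mm ahead of it (ctrl.tcp_to_tips is the z of the fingertips in the tool frame, in mm); z points along the fingers, y is the line along which they close (so a half turn about z gives the same grasp; the last joint's range is limited). The gripper opens to 85 mm and grips with 20 to 120 N. Pads are 22 mm wide; open, the fingers measure 114 mm over their backs; the gripper's body (76 mm by 85 mm) begins 54 mm behind the grasp point. The pads swing forward as they close: fully open they stand 13 mm farther back than shut.
Start: joints at [-1.47, 0.207, 1.542, -0, 1.393, -0.15], TCP at [143.247, -556.873, 256.282] pointing down, gripper open.
Joint ranges: [-2.73, 2.73], [-0.86, 2.22], [0.23, 2.46], [-1.11, 4.25], [0.08, 2.63], [-2.82, 2.82]. Speed limits (rad/s): [2.79, 2.79, 3.14, 3.14, 3.14, 3.14].

## Interface

Orientations are given as a 3x3 rotation matrix whose columns are the frame's x, y, z axes.
In Python, from plant import ctrl, sensors, optics gives the robot as it stands. Calls block until the motion is done:
- ctrl.move_ptp(position, orientation): joint-space move of the TCP to a pose.
- ctrl.move_l(position, rot=None, vel=150, threshold=None): straight line of the TCP; rot=None keeps the orientation; vel is the mean speed in mm/s. With threshold (N) it stops when the force on the tool has changed by that much, and returns True; else False.
- ctrl.set_joints(angles): joint-space move.
- ctrl.gripper_to(opening, force=None): finger opening in mm; force is the grip in N (None keeps the last); returns when the fingers have stopped.
- ctrl.hold(seconds).
- ctrl.solve_ik(position, orientation): joint angles nearest the present ones, or None.
- sensors.read_state(): the state.
- optics.grab_frame(name): name is "scene" or "top"; returns (picture, depth): 420x560x3 uint8, red, green, blue; 420x560 float32, mm along the optical axis (not along the pixel's ray), 0 where there is no reading.
- optics.camera_params(name): a dict with "mtx" (3x3 intrinsics, pixels), "R" (3x3) and "t" (3): a world point X has camera coordinates R X + t. Camera axes: x right, y down, z forward; pixel columns grow to the right and rows downward; lengths in mm; the calibration is good to about 2 mm. A picture is of the moment at which its call begins. camera_params takes no time and is no camera call.
A pose or a line that the arm cannot do raises ctrl.MotionError and nothing moves.
- ctrl.finish_job(): hands the job in; it is judged then, once.
The state is a dict: "t": time; "q": joint angles; "qvel": joint speeds; "tau": joint torques, N m; "eef_pos": TCP position; "eef_rot": TCP orientation; "force": force on the tool from outside, world axes, zero at the start; "wrist_torque": the same for the moment, N m; "grip_width": finger opening in mm; "grasp_force": force on a finger pad.
Only numpy, scipy, OpenCV 4.12 (cv2) and the standard library are available. Lean on these libraries where they do the work, as an engineer would, in place of code of your own. Each camera call takes 0.05 s, during which the arm holds its last target. There are 200 camera calls.

## Working session

There is one attempt and no reset: what is moved stays moved. The work goes in short steps, each a Python script; the robot and the scene stay as the last script left them, time stands still between calls to the robot, and variables do not carry over. Pictures are saved under pics/ and viewed, at most 10 in all, crops included, and the job is handed in when it is done.

```bash
ls; mkdir -p pics; python3 - <<'E'
from plant import ctrl,sensors,optics
import cv2,numpy as np
for n in("scene","top"):
    p,d=optics.grab_frame(n); cv2.imwrite(f"pics/{n}0.png",p[:,:,::-1]); np.savez(f"{n}0.npz",p=p,d=d,**optics.camera_params(n))
    c=optics.camera_params(n); print(n,c, (-c["R"].T@c["t"]))
    print((d==0).mean())
print(ctrl.tcp_to_tips, sensors.read_state())
E
```

```text
pics
scene {'mtx': array([[512.83190429,   0.        , 286.11144541],
       [  0.        , 512.83190429, 217.05265026],
       [  0.        ,   0.        ,   1.        ]]), 'R': array([[-0.77725659,  0.62906426, -0.01226164],
       [ 0.42187981,  0.50660839, -0.75190782],
       [-0.46678649, -0.58959824, -0.65915422]]), 't': array([ 348.52909199, -162.04111505, 1715.20308986])} [1139.89203366  874.12492046 1013.0169127 ]
0.003835034013605442
top {'mtx': array([[528.49000464,   0.        , 280.98511119],
       [  0.        , 528.49000464, 207.62099815],
       [  0.        ,   0.        ,   1.        ]]), 'R': array([[-2.37965551e-02, -9.99716701e-01,  4.90779061e-04],
       [-9.91182850e-01,  2.35294079e-02, -1.30395261e-01],
       [ 1.30346772e-01, -3.58940979e-03, -9.91461969e-01]]), 't': array([  68.51556958,  556.63649127, 1326.21696653])} [ 380.49087807   60.15916833 1387.4428187 ]
0.00421343537414966
25.0 {'t': 0.1, 'q': array([-1.46948978e+00,  2.07336977e-01,  1.54281848e+00, -1.54640732e-05,
        1.39348796e+00, -1.50490634e-01]), 'qvel': array([-0.00042429, -0.00303019, -0.00296655,  0.00146309, -0.00163258,
       -0.0005623 ]), 'tau': array([-8.37794250e-04, -3.84092045e+01, -2.92548805e+01, -1.73081103e-04,
        4.82454969e-03,  1.72046680e-05]), 'eef_pos': array([ 143.18375421, -556.23651164,  255.23706424]), 'eef_rot': array([[ 9.68465576e-01,  2.49147302e-01, -2.22544022e-04],
       [ 2.49147230e-01, -9.68463475e-01,  2.03870809e-03],
       [ 2.92412864e-04, -2.02986483e-03, -9.99997897e-01]]), 'force': array([-0.21392499,  0.35979121,  0.19875665]), 'wrist_torque': array([-0.01920884,  0.02102306,  0.00906231]), 'grasp_force': 0.0, 'grip_width': 85.46146404417782}
```

View pics/scene0.png

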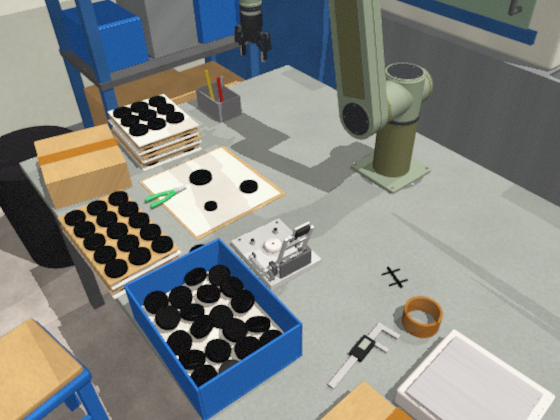

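View pics/top0.png

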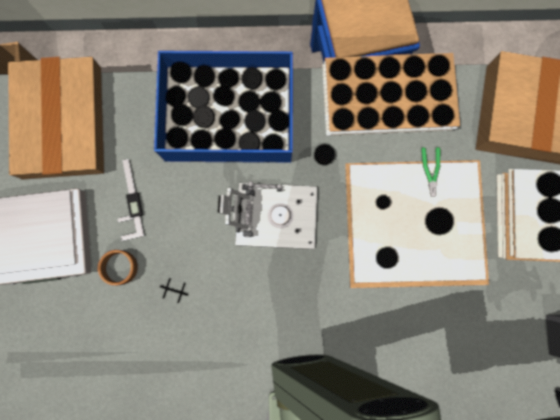

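The top view shows the card caps: small at (383,202), large at (439,221) and medium at (387,258). The plug is at (280,215) and the leaf stands open to its left. In the scene view the medium cap is at (249,187) and the plug at about (272,245).

```bash
cat > h.py <<'E'
import numpy as np,cv2
def load(n,i=0): 
    z=np.load(f"{n}{i}.npz"); return {k:z[k] for k in z}
def proj(c,X):
    v=c["R"]@np.asarray(X,float)+c["t"]; u=c["mtx"]@v; return u[:2]/u[2]
def back(c,uv,Z=None,d=None):
    r=np.linalg.inv(c["mtx"])@[uv[0],uv[1],1.]
    o=-c["R"].T@c["t"]; w=c["R"].T@r
    s=d if d is not None else (Z-o[2])/w[2]
    return o+s*w
def tri(cs,uvs):
    A=[];b=[]
    for c,uv in zip(cs,uvs):
        P=c["mtx"]@np.c_[c["R"],c["t"]]
        for k in(0,1):
            r=uv[k]*P[2]-P[k]; r/=np.linalg.norm(c["mtx"][0,0]*np.ones(1)); A.append(r[:3]);b.append(-r[3])
    X=np.linalg.lstsq(np.array(A),np.array(b),rcond=None)[0]
    return X,[proj(c,X)-uv for c,uv in zip(cs,uvs)]
def blob(img,uv,rad,lo,hi):
    g=img.astype(int).sum(2)/3; m=((g>=lo)&(g<=hi)).astype(np.uint8)
    n,l,s,ce=cv2.connectedComponentsWithStats(m)
    u,v=map(int,np.round(uv)); i=l[v,u]; return ce[i],s[i]
E
python3 - <<'E'
from h import *
T=load("top");S=load("scene")
for nm,a,b in(("med",(387,258),(249,187)),("small",(383,202),(211,206)),("large",(439,221),(201,177))):
    ca,sa=blob(T["p"],a,0,0,60); cb,sb=blob(S["p"],b,0,0,60)
    print(nm,ca,sa,cb,sb,tri([T,S],[ca,cb]))
    for c,uv in((T,ca),(S,cb)): 
        u,v=map(int,np.round(uv)); print("  depth",back(c,(u,v),d=float(np.median(c["d"][v-2:v+3,u-2:u+3]))))
for c,uv in((T,(280,215)),(S,(272,245)),(T,(340,280)),(T,(300,232)),(T,(360,270))):
    u,v=uv; print(uv,back(c,uv,d=float(np.median(c["d"][v-1:v+2,u-1:u+2]))))
a=cv2.resize(T["p"][165:265,205:330],(750,600),interpolation=cv2.INTER_CUBIC)
b=cv2.resize(S["p"][210:290,222:329],(802,600),interpolation=cv2.INTER_CUBIC)[:,:800]
cv2.imwrite("pics/t1.png",a[:,:,::-1]);cv2.imwrite("pics/s1.png",b[:,:,::-1])
E
```

```text
med [386.68553459 257.33962264] [377 248  20  20 318] [248.35795455 186.19318182] [240 180  17  13 176] (array([ 425.93912583, -217.40397238,    7.99164964]), [array([ 0.30794154, -0.39286643]), array([0.40263005, 0.04699717])])
  depth [ 425.49173963 -215.52032066   17.40286434]
  depth [ 432.45475308 -211.72482152   15.5776486 ]
small [382.88549618 201.69465649] [377 196  13  13 131] [210.2688172  205.67741935] [205 201  12  10  93] (array([ 572.12500366, -214.62180374,    7.01492805]), [array([ 0.21424753, -0.29175527]), array([0.30706792, 0.04863632])])
  depth [ 569.24373325 -212.40713101   16.43906235]
  depth [ 577.80771211 -207.68731551   13.44544473]
large [439.04972376 220.78637201] [426 208  27  26 543] [200.1221374  176.91221374] [190 170  22  15 262] (array([ 518.18737047, -359.61969502,    7.58024492]), [array([ 0.27105021, -0.37987274]), array([0.36681381, 0.06427151])])
  depth [ 515.52553944 -355.24217922   18.90379003]
  depth [ 524.259023   -351.04813708   15.31103431]
(280, 215) [539.38057845  58.2541585   33.34530483]
(272, 245) [547.43786594  61.6202103   31.51306345]
(340, 280) [369.4295826  -93.60057719   1.8965456 ]
(300, 232) [495.42882643   7.36962849  18.82650858]
(360, 270) [ 393.94751715 -146.25530508    4.60282476]
```

View pics/t1.png

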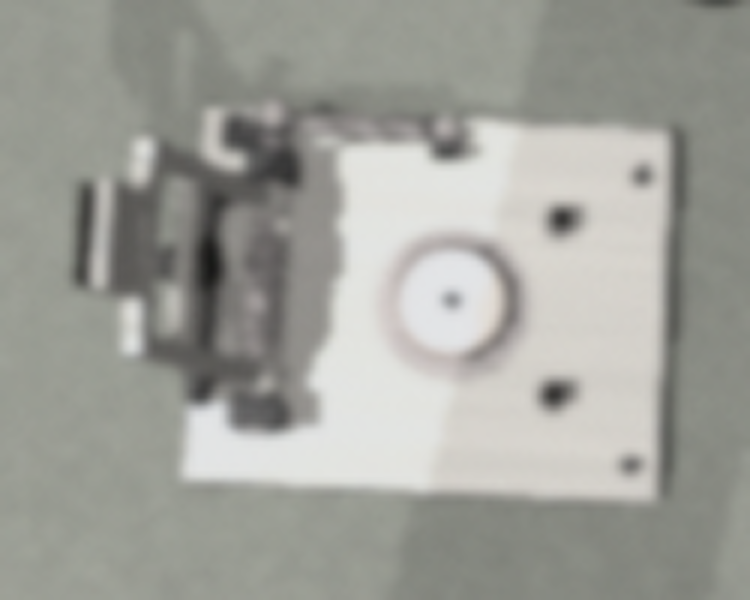

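View pics/s1.png

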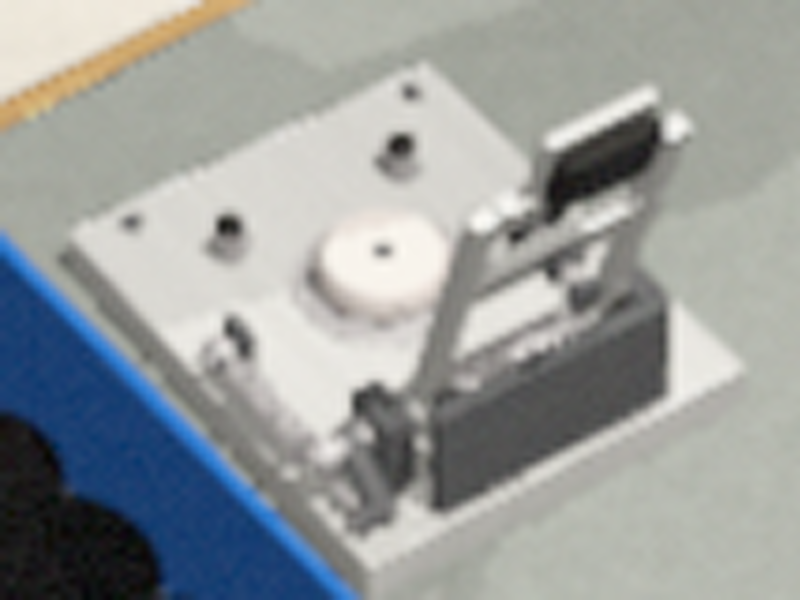

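In the crops, the plug's centre mark is at about top px (279.9,214.4) and scene px (272.4,242.9). The leaf stands open on the left (+y) with the cushion facing outwards, and the jig's yaw is small.

```bash
python3 - <<'E'
from h import *
from plant import ctrl,optics,sensors
T=load("top");S=load("scene")
ct=lambda x,y:(205+(x+.5)/6-.5,165+(y+.5)/6-.5)
cs=lambda x,y:(222+(x+.5)/7.5-.5,210+(y+.5)/7.5-.5)
print("plug",tri([T,S],[ct(452,299),cs(382,250)]))
# plate holes
for a,b in(((642,176),(133,222)),((630,464),(411,92))): print("hole",tri([T,S],[ct(*a),cs(*b)]))
# post tops
for a,b in(((563,218),(230,226)),((554,395),(400,143))): print("post",tri([T,S],[ct(*a),cs(*b)]))
for p in((183,480),(660,500),(675,128)): print("corner",back(T,ct(*p),Z=18))
print("tab bb", tri([T,S],[ct(100,183),cs(548,140)]),tri([T,S],[ct(100,287),cs(660,92)]))
c=T;d=T["d"]
pl=[back(c,(u,v),d=float(d[v,u]))[2] for v in range(222,242) for u in range(285,308) if d[v,u]>0]
print("plate z",np.median(pl)); 
be=[back(c,(u,v),d=float(d[v,u]))[2] for v in range(255,275) for u in range(250,300) if d[v,u]>0];print("bench z",np.median(be))
ca=[back(c,(u,v),d=float(d[v,u]))[2] for v in range(225,245) for u in range(365,385) if d[v,u]>0];print("card z",np.median(ca))
pt=[back(c,(u,v),d=float(d[v,u]))[2] for v in range(210,220) for u in range(276,285) if d[v,u]>0];print("plug z",np.median(pt))
E
```

```text
plug (array([541.61335633,  57.85466214,  32.98236326]), [array([ 0.21790164, -0.26303467]), array([0.3202214 , 0.02682547])])
hole (array([595.32026777, -26.26251182,  18.09162705]), [array([ 0.1405901 , -0.17996427]), array([0.21117321, 0.02560426])])
hole (array([469.73034725, -17.26381086,  17.80929884]), [array([ 0.18460154, -0.22192239]), array([0.2559053 , 0.02090044])])
post (array([575.71365748,   9.33742859,  30.28595713]), [array([ 0.10346624, -0.12937473]), array([0.15401869, 0.01651998])])
post (array([499.49120337,  14.94659606,  31.07022666]), [array([ 0.26822516, -0.32324002]), array([0.3803799, 0.0312057])])
corner [466.83615826 176.33342985  18.        ]
corner [453.32659918 -29.21306812  18.        ]
corner [615.78953541 -41.00101673  18.        ]
tab bb (array([570.52246511, 189.86637901, 197.37521365]), [array([ 0.58593738, -0.68321381]), array([0.87121714, 0.05068173])]) (array([529.1218123 , 192.04204714, 195.58781534]), [array([-0.11716383,  0.13229681]), array([-0.16811734, -0.00783937])])
plate z 20.019893805046195
bench z 1.056842070390303
card z 5.384926102226245
plug z 34.509939398488086
```

```bash
cat >> h.py <<'E'
yaw=-0.07
jx=np.array([np.cos(yaw),np.sin(yaw),0]); jy=np.array([-np.sin(yaw),np.cos(yaw),0])
def down(y): 
    z=np.array([0,0,-1.]); return np.c_[np.cross(y,z),y,z]
RA=down(-jy); RB1=down(jx); RB2=down(-jx)
E
python3 - <<'E'
from h import *
from plant import ctrl,optics,sensors
st=sensors.read_state
for n,R,p in(("A",RA,(426,-217,60)),("B1",RB1,(426,-217,60)),("B2",RB2,(426,-217,60)),("B1p",RB1,(541,58,100)),("B2p",RB2,(541,58,100)),("Ap",RA,(541,58,100))):
    q=ctrl.solve_ik(p,R); print(n,None if q is None else np.round(q,2))
ctrl.move_ptp((426,-217,70),RA)
ctrl.gripper_to(72,20); print(ctrl.tcp_to_tips)
hit=ctrl.move_l((426,-217,15),vel=40,threshold=4); s=st(); print(hit,s["eef_pos"],s["force"],s["t"],s["grip_width"],ctrl.tcp_to_tips)
E
```

```text
A [-0.65  0.27  1.93 -0.    0.94  0.99]
B1 [-0.65  0.27  1.93 -0.    0.94 -0.58]
B2 [-0.65  0.27  1.93 -0.    0.94  2.56]
B1p [-0.05  0.32  1.75 -0.    1.07  0.02]
B2p None
Ap [-0.05  0.32  1.75 -0.    1.07  1.59]
25.0
True [ 425.77197731 -216.85188898   20.71281353] [-1.53258983  0.90565671  6.05497583] 3.2583 72.16537010527296 25.0
```

```bash
python3 - <<'E'
from h import *
from plant import ctrl,optics,sensors
st=sensors.read_state
def sh(l): s=st(); print(l,np.round(s["eef_pos"],2),np.round(s["force"],1),round(s["t"],2),round(s["grip_width"],2),round(s["grasp_force"],1))
p=(426,-217); z=26.5
ctrl.move_l((*p,z),vel=40); ctrl.gripper_to(50,20); sh("sqA")
ctrl.gripper_to(80); ctrl.move_l((*p,65),vel=120)
ctrl.move_ptp((*p,65),RB1); ctrl.move_l((*p,z),vel=80); ctrl.gripper_to(50,20); sh("sqB")
ctrl.gripper_to(80); ctrl.move_l((*p,110),vel=200); ctrl.move_ptp((520,-40,220),RB1)
for n in("scene","top"):
    pic,d=optics.grab_frame(n); cv2.imwrite(f"pics/{n}1.png",pic[:,:,::-1]); np.savez(f"{n}1.npz",p=pic,d=d,**optics.camera_params(n))
sh("end")
T=load("top",1);S=load("scene",1)
for c,b in((T,(387,258)),(S,(249,187))): print(blob(c["p"],b,0,0,60))
E
```

```text
sqA [ 425.91 -216.95   26.7 ] [-1.6  0.9  4. ] 3.85 57.21 21.0
sqB [ 426.54 -217.4    27.39] [-1.2  0.4  5.9] 7.05 57.04 21.2
end [518.63 -41.09 218.07] [-0.4 -0.  -0.2] 8.98 79.96 0.0
(array([386.63663664, 256.85885886]), array([377, 247,  20,  21, 333], dtype=int32))
(array([248.17582418, 186.13186813]), array([240, 180,  17,  13, 182], dtype=int32))
```

```bash
python3 - <<'E'
from h import *
T=load("top",1);S=load("scene",1)
a=np.linspace(0,2*np.pi,200)
def sil(c,x,y):
    P=np.array([proj(c,(x+29*np.cos(t),y+29*np.sin(t),z)) for z in(4,18) for t in a],np.float32)
    h=cv2.convexHull(P); m=cv2.moments(h); return np.array([m["m10"],m["m01"]])/m["m00"],m["m00"]
out=[]
for c,b in((T,(387,258)),(S,(249,187))):
    pr,A=sil(c,426.2,-217.2); ms,s=blob(c["p"],b,0,0,60); ms2,s2=blob(c["p"],b,0,0,85); print(pr,A,ms,s[4],ms2,s2[4]); out.append(ms2-pr)
print("bias px",out)
pl=[np.array([279.92,214.42]),np.array([272.5,242.9])]
print("plug",tri([T,S],pl)[0],tri([T,S],[p-o for p,o in zip(pl,out)]))
# white plug disc centroid
for c,p in((T,pl[0]),(S,pl[1])):
    g=c["p"].astype(int).mean(2); u,v=np.round(p).astype(int); print(g[v-12:v+13:2,u-14:u+15:2].astype(int))
E
```

```text
[387.2155951  256.82135293] 418.3982855710201 [386.63663664 256.85885886] 333 [386.71666667 256.89722222] 360
[248.66794303 185.62340132] 222.18248161126394 [248.17582418 186.13186813] 182 [248.08333333 186.265625  ] 192
bias px [array([-0.49892843,  0.07586929]), array([-0.5846097 ,  0.64222368])]
plug [541.60623208  57.8458793   32.97132904] (array([540.65888354,  57.35249708,  34.60772828]), [array([-0.08154847,  0.09805322]), array([-0.11942302, -0.01021271])])
[[221 221 222 222 222 219 216 214 216 220 222 223 222 223 217]
 [223 223 221 217 207 200 194 187 191 197 206 219 223 224 222]
 [224 223 217 200 189 187 193 192 183 162 154 192 217 222 223]
 [222 219 204 190 199 221 227 228 226 212 164 154 198 221 225]
 [220 211 197 198 224 230 230 230 230 230 215 149 163 212 230]
 [220 206 195 216 230 230 228 224 228 230 228 183 135 200 232]
 [217 201 195 222 231 230 209 164 214 230 230 197 136 199 232]
 [216 201 195 223 230 230 220 195 223 230 229 194 136 202 232]
 [217 203 195 215 230 231 230 229 230 230 226 173 140 206 233]
 [219 208 194 194 222 230 230 230 230 228 203 147 171 216 234]

[... 309 characters left out ...]
1 226]
 [232 231 231 230 231 232 227 219 225 229 228 223 218 214 213]
 [232 233 231 230 231 231 231 229 226 214 212 214 213 208 220]
 [233 232 232 231 231 228 228 229 230 227 222 207 213 208 247]
 [234 232 232 214 222 228 228 226 228 228 229 210 191 125 155]
 [216 217 207 179 228 228 229 134 191 227 229 225 162 128 135]
 [216 215 187 157 225 228 228 229 228 228 227 224 136 130 143]
 [217 208 176 130 194 225 228 229 228 230 228 201 125 132 149]
 [215 204 195 154 159 194 216 225 227 222 211 172 129 131 137]
 [212 216 196 197 157 156 182 195 193 189 189 133 129 168 212]
 [214 212 211 198 199 198 197 168 180 199 190 125 131 193 212]
 [215 213 212 217 203 199 202 201 201 199 179 127 139 211 189]]
```

```bash
python3 - <<'E'
from h import *
from plant import ctrl,optics,sensors
st=sensors.read_state
def sh(l): s=st(); print(l,np.round(s["eef_pos"],2),np.round(s["force"],1),round(s["t"],2),round(s["grip_width"],2),round(s["grasp_force"],1))
p=(426.2,-217.1); z=28.5
ctrl.move_ptp((*p,90),RB1); ctrl.move_l((*p,z),vel=90); ctrl.gripper_to(50,20); sh("grip")
zg=st()["eef_pos"][2]
ctrl.move_l((*p,90),vel=120); sh("lift")
q=(540.7,57.4)
ctrl.move_ptp((*q,zg+60),RB1); ctrl.move_l((*q,zg+36),vel=60); ctrl.hold(0.2); sh("over")
np.save("f0.npy",np.r_[st()["force"],zg])
pic,d=optics.grab_frame("scene"); cv2.imwrite("pics/over.png",cv2.resize(pic[190:290,205:338],(798,600),interpolation=cv2.INTER_CUBIC)[:,:,::-1])
h=ctrl.move_l((*q,zg+15),vel=20,threshold=3); sh(f"hit {h}"); print("expected dz",st()["eef_pos"][2]-zg)
E
```

```text
grip [ 426.81 -217.57   29.52] [-2.   0.6  5.8] 11.1 57.11 21.0
lift [ 425.75 -216.79   89.55] [-0.6 -0.9 -0.9] 11.77 57.45 21.5
over [541.08  57.43  65.92] [ 0.3  0.1 -0.7] 13.66 57.45 21.5
hit True [540.5   57.39  48.41] [ 0.  -0.8  3.9] 14.51 56.97 21.8
expected dz 18.893171745463107
```

View pics/over.png

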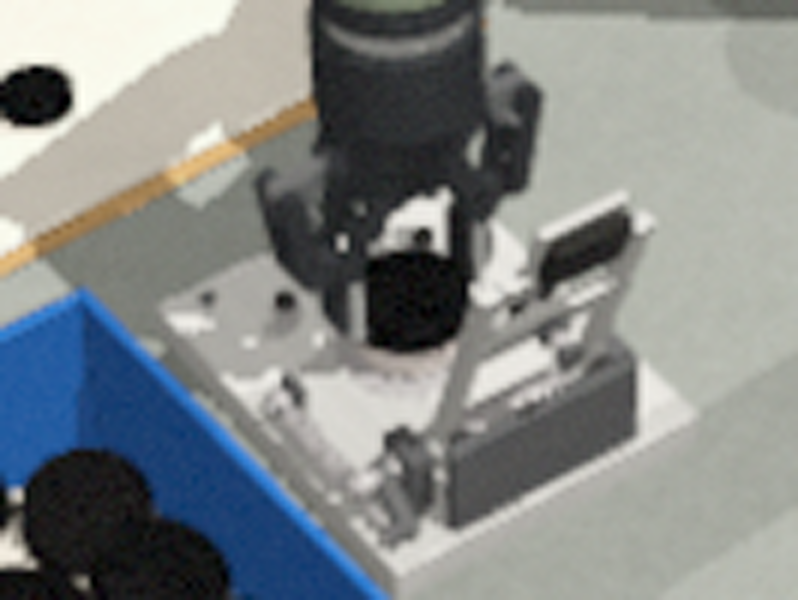

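The view shows the cap, roughly at crop (415,300), held about level over the plug with the leaf open. It touched at 18.9 mm above the grip height, where I expected 19.6 for a cap resting on the plug top. I'll release it and check.

```bash
python3 - <<'E'
from h import *
from plant import ctrl,optics,sensors
st=sensors.read_state
def sh(l): s=st(); print(l,np.round(s["eef_pos"],2),np.round(s["force"],1),round(s["t"],2),round(s["grip_width"],2),round(s["grasp_force"],1))
ctrl.gripper_to(68); ctrl.hold(.3); sh("rel")
ctrl.move_l((540.7,57.4,110),vel=120); ctrl.move_ptp((500,-90,330),RB1)
for n in("scene","top"):
    pic,d=optics.grab_frame(n); np.savez(f"{n}2.npz",p=pic,d=d,**optics.camera_params(n))
T=load("top",2);S=load("scene",2)
a=cv2.resize(T["p"][170:260,210:330],(800,600),interpolation=cv2.INTER_CUBIC)[:,:400+0] if 0 else cv2.resize(T["p"][165:265,205:330],(400,320),interpolation=cv2.INTER_CUBIC)
b=cv2.resize(S["p"][210:290,222:322],(400,320),interpolation=cv2.INTER_CUBIC)
cv2.imwrite("pics/rel.png",np.hstack([a,b])[:,:,::-1])
tt=np.linspace(0,2*np.pi,200)
for c,b,bias in((T,(280,215),(-.5,.08)),(S,(272,242),(-.58,.64))):
    P=np.array([proj(c,(540.7+29*np.cos(t),57.4+29*np.sin(t),z)) for z in(23.6,37.6) for t in tt],np.float32)
    m=cv2.moments(cv2.convexHull(P)); print("pred",m["m10"]/m["m00"]+bias[0],m["m01"]/m["m00"]+bias[1],m["m00"],"meas",blob(c["p"],b,0,0,85))
    u,v=b; print(back(c,b,d=float(np.median(c["d"][v-2:v+3,u-2:u+3]))))
sh("end")
E
```

```text
rel [539.49  57.47  47.6 ] [ 0.5 -0.2  0.1] 15.07 67.74 0.0
pred 279.81915799576467 214.64685915795175 407.12835146905854 meas (array([280.05292479, 214.86908078]), array([270, 205,  21,  21, 359], dtype=int32))
[538.76664689  58.26151924  38.57738211]
pred 272.4239282357276 244.05194786018365 321.5551979057491 meas (array([272.3125    , 244.44485294]), array([263, 236,  20,  18, 272], dtype=int32))
[541.41845114  53.95806151  33.49569985]
end [499.34 -88.96 327.49] [-0.   0.3 -0.4] 16.88 67.68 0.0
```

View pics/rel.png

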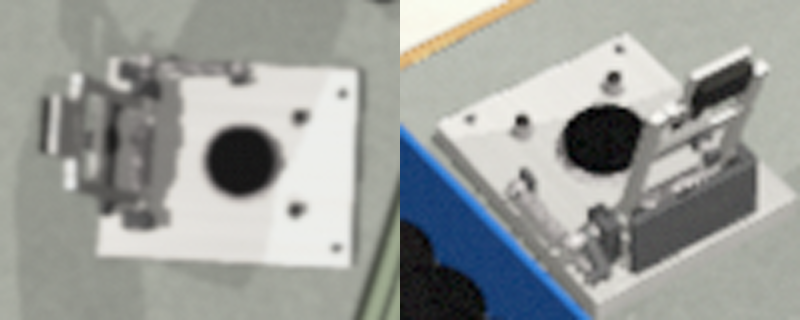

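The crop shows the cap centred and flat on the plug, within about 1 mm of prediction in both views, with the leaf still open. Next I'll tip the leaf from behind along the tab's arc.

```bash
cat >> h.py <<'E'
P0=np.array([540.7,57.4,3.6])
def J(x,y,z): return P0+x*jx+y*jy+np.array([0,0,z])
def tcp(th,gap=0,tips=25,half=11):
    f=0.33-th; s,c=np.sin(f),np.cos(f)
    z=40+147*c-12*s
    y=80+12*c+(161 if f>0 else 147)*s
    return J(0,y+half+gap,z+tips)
E
python3 - <<'E'
from h import *
from plant import ctrl,optics,sensors
st=sensors.read_state
def sh(l): s=st(); print(l,np.round(s["eef_pos"],1),np.round(s["force"],1),round(s["t"],2))
ctrl.gripper_to(0)
s=tcp(0,22); ctrl.move_ptp((s[0],s[1],330),RB1); ctrl.move_l(s,vel=150); sh("behind")
f0=st()["force"]
ctrl.move_l(tcp(0,3),vel=60,threshold=6); sh("near")
for th in np.arange(.12,.98,.12):
    h=ctrl.move_l(tcp(th),vel=50,threshold=11); sh(f"{th:.2f} {h}")
    if np.linalg.norm(st()["force"]-f0)>13: print("STOP");break
ctrl.hold(.6); sh("wait")
n="scene"; pic,d=optics.grab_frame(n); np.savez("scene3.npz",p=pic,d=d,**optics.camera_params(n))
cv2.imwrite("pics/tip.png",cv2.resize(pic[170:290,190:350],(800,600),interpolation=cv2.INTER_CUBIC)[:,:,::-1])
E
```

```text
behind [554.  233.5 205.1] [ 0.7 -0.2 -0.1] 19.77
near [551.8 214.1 204.1] [-0.5  0.1 -0.8] 20.23
0.12 False [550.5 193.5 210.4] [-0.4  3.6  2.6] 20.82
0.24 False [549.2 174.2 213.9] [1.6 3.  2.5] 21.36
0.36 False [547.6 155.2 215.8] [1.1 1.9 1.2] 21.88
0.48 False [546.1 137.5 215.5] [1.2 1.  0.8] 22.38
0.60 False [544.9 120.1 213.2] [0.6 1.  0.8] 22.88
0.72 False [543.7 103.  208.8] [ 0.2  0.  -0.7] 23.38
0.84 False [542.7  86.6 202.5] [-1.4 -0.   0.9] 23.88
0.96 False [541.5  71.2 194.2] [ 1.1 -0.6  0.1] 24.38
wait [541.7  71.5 194.5] [ 0.3  1.1 -0.5] 24.98
```

View pics/tip.png

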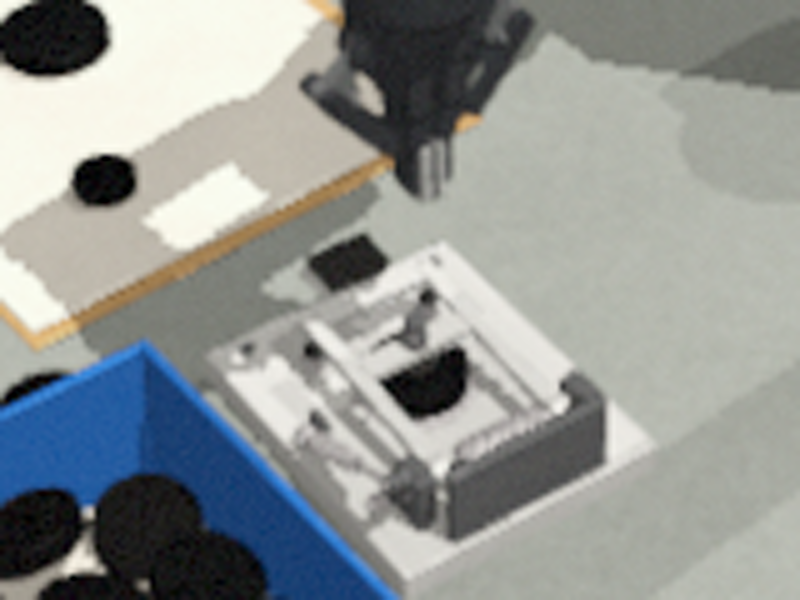

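The leaf has sprung across; its cushion is at crop (347,260). Now the gentle press.

```bash
python3 - <<'E'
from h import *
from plant import ctrl,optics,sensors
st=sensors.read_state
S=load("scene",3); print("proj",proj(S,J(0,-65,66.6))+[-.58,.64],"meas (259.0,221.6)")
def sh(l): s=st(); print(l,np.round(s["eef_pos"],1),np.round(s["force"],1),round(s["t"],2))
a=J(0,-66,0); 
ctrl.move_l((a[0],a[1],190),vel=150); ctrl.move_l((a[0],a[1],115),vel=120); ctrl.hold(.3)
f0=st()["force"][2]; sh("start")
h=ctrl.move_l((a[0],a[1],70),vel=20,threshold=3); sh(f"contact {h}")
z=st()["eef_pos"][2]; z0=z
while z>z0-22:
    z-=.7; h=ctrl.move_l((a[0],a[1],z),vel=10,threshold=7); f=st()["force"][2]-f0
    print(f"{z:.1f} {st()['eef_pos'][2]:.1f} {f:.1f}",end="; ")
    if f>12 or h: break
sh("\nbottom")
E
```

```text
proj [258.95683022 220.43071309] meas (259.0,221.6)
start [536.7  -8.5 115.8] [-0.9 -0.1  0.2] 26.79
contact True [536.1  -8.6  91.2] [-0.3  0.5  4.8] 28.04
90.5 90.9 5.2; 89.8 90.3 5.6; 89.1 89.6 5.6; 88.4 88.9 6.1; 87.7 88.3 6.1; 87.0 87.6 6.2; 86.3 86.9 5.5; 85.6 86.2 6.8; 84.9 85.5 5.9; 84.2 84.8 6.3; 83.5 84.1 5.9; 82.8 83.5 7.3; 82.1 83.2 8.8; 81.4 82.9 11.2; 80.7 82.5 13.8; 
bottom [536.2  -9.5  82.5] [-6.1 -2.2 14. ] 31.79
```

I felt it clearly: about 6 N over 8 mm of travel, then a steep rise to 13.8 N. Now I'll back off straight up and check.

```bash
python3 - <<'E'
from h import *
from plant import ctrl,optics,sensors
st=sensors.read_state
p=st()["eef_pos"]; ctrl.move_l((p[0],p[1],190),vel=100); ctrl.move_ptp((420,-60,330),RB1); ctrl.hold(.3)
pic,d=optics.grab_frame("scene"); c=optics.camera_params("scene")
cv2.imwrite("pics/end.png",cv2.resize(pic[130:290,150:363],(799,600),interpolation=cv2.INTER_CUBIC)[:,:,::-1]); print(st()["t"],st()["force"])
E
```

```text
34.1667 [-0.71897859 -0.53448554  0.12207565]
```

View pics/end.png

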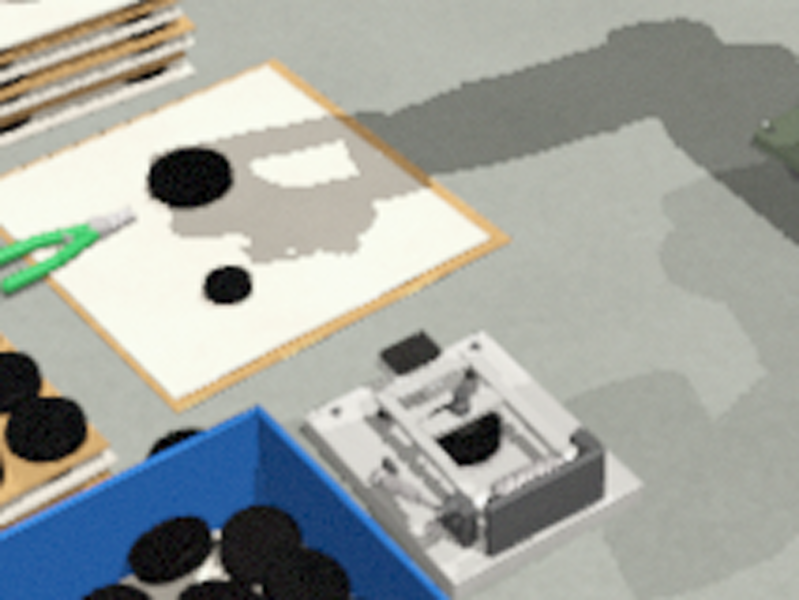

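The leaf is shut and level over the cap (cushion at crop (410,350)), and the other caps and the cutters lie where they were.

```bash
python3 -c "
from plant import ctrl
print(ctrl.finish_job())"
```

```text
the job is handed in; nothing more can be done
None
```

I handed the job in after about 34 s: the cap was let go on the plug with the leaf open, the leaf tipped shut, and the cap pressed until it bottomed at about 14 N; no verdict came back.

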